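# Flip the round status marker over

### The arm

A 6-joint arm with a two-finger parallel gripper is mounted at the origin on the work surface; the furniture and walls round the work are solid. World frame = base frame: x ahead of the robot, y to its left, z up, the work surface at z = 0. Lengths are in mm, angles in rad, forces in N, time in s.
With the tool pointing down it reaches from about 400 to 925 mm from the base axis. Payload 12.5 kg.
Tool frame: the origin (TCP) lies midway between the tips of the shut fingers; the grasp point (between the pads) lies 19 mm behind it; z points along the fingers, y is the direction in which the jaws open and shut (so a half turn about z gives the same grasp; the last joint's range is limited). The gripper opens to 95 mm and grips with 3 to 60 N. Pads are 20 mm wide; open, the fingers measure 119 mm over their backs; the gripper's body (75 mm by 180 mm) begins 59 mm behind the grasp point.
Start: joints at [-1.36, 0.491, 1.559, -0, 1.092, -0.106], TCP at [194.728, -593.909, 214.661] pointing down, gripper open.
Joint ranges: [-3.1, 3.1], [-0.84, 2.19], [0.05, 2.79], [-1.13, 4.28], [0.06, 2.93], [-2.69, 2.69]. Speed limits (rad/s): [2.22, 2.22, 2.79, 3.14, 3.14, 3.14].

### API

Orientations are given as [roll, pitch, yaw] about the fixed x, y, z axes, in that order (R = Rz(yaw) Ry(pitch) Rx(roll)).
In Python, from cell import * gives the robot as it stands. The module is installed in compiled form; this text tells all that it offers.
- The arm moves only by the tool carry_out, never from a script. Its argument "moves" is a list of rows, each an object of numbers: "dx", "dy", "dz": the shift along the tool's x, y, z in m; "twist": the turn about the tool's z in degrees. A call has 1 to 5 rows; each row is the pose to reach, as a shift and turn from the pose commanded when the call began, along the tool's axes at that moment; what a row does not reach only later rows make up. A row lasts 1/10 s, in which the tool goes at most 50 mm and 8.59 degrees, less where a joint would pass 70% of its speed; a pose out of reach is approached as far as the arm can. A call with a gripper value outside its range is refused whole. "grip" is the finger opening in m, from 0 to 0.0951, set as the call begins (left out, the last holds). The fingers move at their own pace and stop on an object; the grip force is fixed at half the most. Time passes only in rows, so rows that repeat a pose let the fingers close. It gives the time, the measured TCP pose, the force and the opening at its end, in the units of the state.
- state(): the state, without advancing time (a new reading comes with each control period).
- read_camera(name): name is "scene" or "top" or "wrist"; returns (picture, depth): 420x560x3 uint8, red, green, blue; 420x560 float32, mm along the optical axis (not along the pixel's ray), 0 where there is no reading.
- camera_info(name): a dict with "mtx" (3x3 intrinsics, pixels), "R" (3x3) and "t" (3): a world point X has camera coordinates R X + t. Camera axes: x right, y down, z forward; pixel columns grow to the right and rows downward; lengths in mm; the calibration is good to about 2 mm. A picture is of the moment at which its call begins: read the wrist's pose just before it. camera_info takes no time and is no camera call; for the wrist camera it gives the pose at the moment of the call.
- job_done(): hands the job in, once; it reports no verdict.
The state is a dict: "t": time; "joints": joint angles; "qvel": joint speeds; "tau": joint torques, N m; "eef_pos": TCP position; "tcp_rot": TCP orientation; "ft_force": force on the tool from outside, world axes, zero at the start; "moment": the same for the moment, N m; "opening": opening from 0.0 (shut) to 1.0 (fully open).
Only numpy, scipy, OpenCV 4.12 (cv2) and the standard library are available. Lean on these libraries where they do the work, as an engineer would, in place of code of your own. Each camera call takes 0.05 s, during which the arm holds its last target. There are 200 camera calls.

### The job

The lot with the round status marker has passed its leak test: flip that marker's round paddle right over its pivot, from the near side of its stand to the far side, until it lies fully down there with its cross face up. Only push it, gently, with the fingertips or the outside of the fingers (its upright thumb tab starts it off): do not take it between the fingers, and do not lift the stand or push it out of its place. Leave the square and the diamond marker and everything else as they are.

Things in the scene. Friction and masses are not known exactly. Their poses are not given: they have to be found in the camera images.
- round_flag (a joint): hinge of the marker with the ROUND paddle, rad: 0 = paddle lying level on the near side of its stand (the stand's -x), boss face up; 1.57 = upright; 3.14 = lying level on the far side (+x), cross face up. Stops at 0 and 3.14. A stiff hinge: the paddle stays at any angle where it is left; about 0.05 N m turns it.
- round_pivot (a point): point on the hinge axle of the round marker, midway between the two uprights, 75 mm above the bench. Fixed to the stand, does not turn with the paddle: x = horizontal direction in which the paddle is turned over (near side to far side), y = along the axle, z = up.
- round_paddle (a point): centre of the round paddle, 42 mm from the axle; turns with it. A flat aluminium disc, 60 mm diameter, 5 mm thick, joined to the axle by a 30 mm wide neck; free edge 72 mm from the axle. Axes: -x from the axle to the free edge, y along the axle, z out of the boss face. One face has a round boss (20 mm), the other a diagonal cross, both raised 1 mm.
- round_tab (a point): point on the round marker's thumb tab, 40 mm from the axle; turns with the paddle. A plate 20 mm wide (along the axle), 5 mm thick, with an 8 mm bead at its end, 51 mm from the axle, square to the paddle: upright when the paddle lies level at joint 0, level on the far side when the paddle is upright, hanging free under the axle at the end.
- square_stand: stand of another marker, to be left alone; origin at the centre of its underside, x from the near to the far side, y along the axle; otherwise as the round one, axle 75 mm up.
- square_paddle (a point): centre of that marker's paddle, a 60 x 60 mm SQUARE plate, its edges parallel to the axle, 42 mm from the axle; it lies on the near side, and must stay so.
- diamond_stand: stand of another marker, to be left alone; origin at the centre of its underside, x from the near to the far side, y along the axle; otherwise as the round one, axle 75 mm up.
- diamond_paddle (a point): centre of that marker's paddle, a 44 x 44 mm plate set cornerwise (a DIAMOND, 62 mm over its corners), 42 mm from the axle; it lies on the near side, and must stay so.
- round_stand: loose stand (about 0.9 kg) of the round marker; origin at the centre of its underside, under round_pivot, same axes. Dark steel plate 150 (x) x 64 (y) x 12 mm; two aluminium uprights, 20 mm wide, 6 mm thick, at y = +-26 mm, 84 mm high; thin rubber-topped rests under the paddle's end positions (x = +-50 mm). All three stands are alike.
- connector_a: dark grey plastic connector, 25 x 26 x 32 mm; bystander; origin at the centre of its underside.
- connector_b: dark grey plastic connector, 25 x 26 x 32 mm; bystander; origin at the centre of its underside.
- grease_tin: round tin with a blue lid, 54 mm diameter, 24 mm high; bystander; origin at the centre of its underside.

How it is judged:
By the outcome, as a careful person would: the job done as asked, in the order asked, and still so for the second after the job is handed in, with the robot touching nothing.
It also fails if it takes over 43 s, if anything falls off the work surface, if the arm or the gripper's body presses on something with over 40 N, if the wrist force passes 120 N, or if a joint passes its speed limit or range.

## Working session

There is one attempt and no reset: what is moved stays moved. The work goes in short steps, Python scripts to look and compute and a tool call to move; the robot and the scene stay as the last step left them, time stands still between calls to the robot, and variables do not carry over. Pictures are saved under pics/ and viewed, about 8 in all and at most 12, crops included, and the job is handed in when it is done.

Besides the shell and the picture viewer there is one more tool, called after "Emit:" as name([rows], argument=value, ...), one row to a line, values as JSON. carry_out: Moves the arm, as the interface text tells. Its arguments: {"type":"object","properties":{"moves":{"type":"array","items":{"type":"object","properties":{"dx":{"type":"number"},"dy":{"type":"number"},"dz":{"type":"number"},"twist":{"type":"number"}}}},"grip":{"type":"number"}},"required":["moves"]}

```bash
mkdir -p pics
python3 - <<'E'
from cell import *
import cv2,numpy as np
s=state();print(s)
for n in("scene","top"):
    p,d=read_camera(n);cv2.imwrite(f"pics/{n}0.png",p[:,:,::-1]);np.save(f"{n}0.npy",d)
    c=camera_info(n);print(n,c)
E
```

```text
{'t': 0.0, 'joints': array([-1.35960744e+00,  4.91537900e-01,  1.55948852e+00, -1.45312530e-05,
        1.09169051e+00, -1.05625456e-01]), 'qvel': array([-7.38347706e-04,  1.79905043e-04, -6.07063408e-05,  3.37088686e-05,
        1.47168464e-04, -8.52722031e-05]), 'tau': array([ 2.31216982e-03, -6.12636566e+01, -2.58172721e+01,  6.91905781e-02,
        4.83246823e-02, -1.43244242e-04]), 'eef_pos': array([ 194.66111624, -593.63714583,  214.06175093]), 'tcp_rot': array([-3.14047329e+00, -1.05715378e-04,  3.16820993e-01]), 'ft_force': array([-0.13652142,  0.2204532 , -0.33306411]), 'moment': array([ 0.00380061, -0.03140671, -0.01761166]), 'opening': 1.0006729367409464}
scene {'mtx': array([[486.65484159,   0.        , 276.96112877],
       [  0.        , 486.65484159, 217.98265857],
       [  0.        ,   0.        ,   1.        ]]), 'R': array([[-0.63104103, -0.77574415, -0.00286708],
       [-0.58019264,  0.47441351, -0.66204858],
       [ 0.51494049, -0.41611636, -0.74945544]]), 't': array([391.11949869, 377.02893618, 618.65594881])}
top {'mtx': array([[495.03928076,   0.        , 269.78802562],
       [  0.        , 495.03928076, 204.4349312 ],
       [  0.        ,   0.        ,   1.        ]]), 'R': array([[-0.01090261, -0.99992574, -0.00544535],
       [-0.99707901,  0.01128294, -0.07553906],
       [ 0.07559489,  0.00460587, -0.99712798]]), 't': array([ 45.88312919, 594.33964563, 889.36422324])}
```

View pics/top0.png

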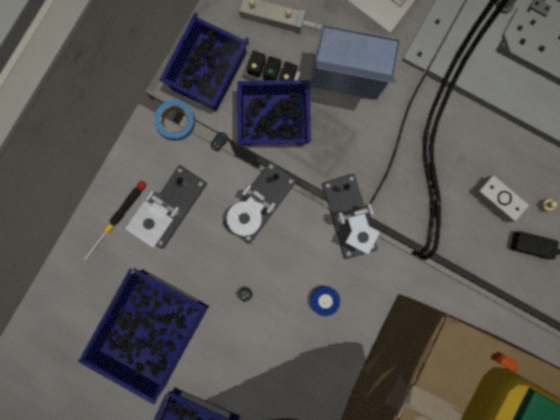

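View pics/scene0.png

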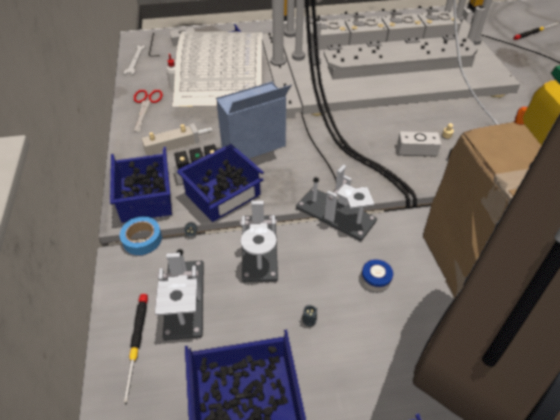

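The top view shows the round marker's paddle at about (243,217), with its far side toward (278,178). The square marker is at (165,205) and the diamond at (352,215). Next I'll measure the round one from depth.

```bash
cat > h.py <<'E'
import numpy as np,cv2
from cell import *
def world(d,c):
    K,R,t=c["mtx"],c["R"],c["t"]
    v,u=np.mgrid[:d.shape[0],:d.shape[1]]
    P=np.stack([(u-K[0,2])/K[0,0]*d,(v-K[1,2])/K[1,1]*d,d],-1)
    return (P-t)@R
def pix(X,c):
    q=c["mtx"]@(c["R"]@np.asarray(X,float)+c["t"]);return q[:2]/q[2]
E
python3 - <<'E'
from h import *
d=np.load("top0.npy");p=cv2.imread("pics/top0.png");c=camera_info("top")
W=world(d,c)
print("bench",W[260,250],W[260,300])
roi=np.zeros(d.shape,bool);roi[160:246,218:300]=1
z=W[...,2]
g=p.min(2)
pad=roi&(z>66)&(z<86)
print("hist",np.histogram(z[roi],bins=range(-10,140,8)))
n,l,st,ce=cv2.connectedComponentsWithStats(pad.astype(np.uint8))
for i in range(1,n):
    if st[i,4]>15: print(i,st[i],W[l==i].mean(0),W[l==i].min(0),W[l==i].max(0))
tall=roi&(z>95);print("tab",tall.sum(),W[tall].mean(0),W[tall][:,2].max())
base=roi&(z>5)&(z<25)
r=cv2.minAreaRect(W[base|(roi&(z>60))][:,:2].astype(np.float32));print("rect",r)
b=W[base]; print("base",base.sum(),b.mean(0))
cv2.imwrite("pics/crop0.png",cv2.resize(p[120:260,120:400],None,fx=2.8,fy=2.8,interpolation=cv2.INTER_CUBIC))
E
```

```text
bench [492.62600748  77.54858345   0.49640467] [491.56019461 -16.08750777  -1.2533766 ]
hist (array([1109, 2874, 1356,   75,    6,    7,    4,    8,    5,   15,  461,
        768,    8,    6,    5,    0,   58,    1]), array([-10,  -2,   6,  14,  22,  30,  38,  46,  54,  62,  70,  78,  86,
        94, 102, 110, 118, 126, 134]))
1 [272 174   7   6  36] [640.19012157  29.09464852  70.34370386] [635.40501485  24.11190686  67.00855733] [644.98390565  34.65523727  73.65076602]
2 [ 227  185   48   51 1206] [574.59784813  79.15697553  78.7444643 ] [538.25018579  31.74297785  67.36182571] [624.43188814 113.32736387  85.69577915]
tab 102 [577.31488423  50.40967567 383.07402449] 931.9556536296052
rect ((590.9973754882812, 46.34739685058594), (96.74208068847656, 149.71304321289062), 52.77486038208008)
base 1438 [616.61537182  42.68565047  10.91136713]
```

View pics/crop0.png

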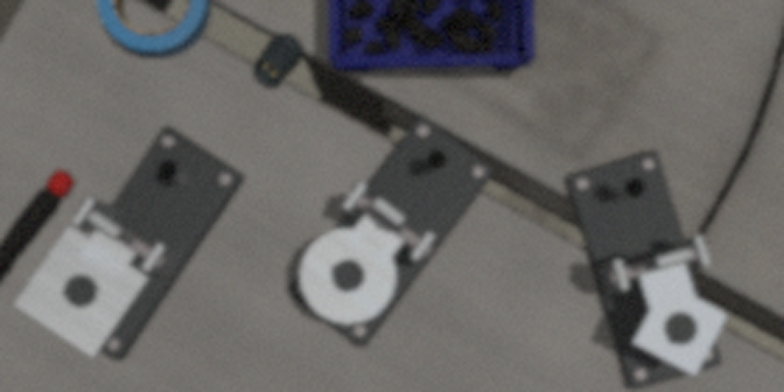

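The crop shows the round disc's boss at about (244,218) in the full image, the upright ends at (247,190) and (271,207), and the far rest at (274,176). I'll turn these into positions at their known heights.

Run:
```python
from h import *
c=camera_info("top");d=np.load("top0.npy");W=world(d,c)
def at(u,v,z):
    u=120+u/2.8;v=120+v/2.8
    r=c["R"].T@np.linalg.solve(c["mtx"],[u,v,1]);o=-c["R"].T@c["t"]
    return o+r*(z-o[2])/r[2]
b=at(348,275,78.5);u1=at(355,196,84);u2=at(424,245,84);f=at(435,159,71)
m=(u1+u2)/2
print(b,u1,u2,m,f)
print("len",np.linalg.norm(u1-u2),np.linalg.norm((m-b)[:2]))
for a in(f-b,m-b):print(np.degrees(np.arctan2(a[1],a[0])))
a=u1-u2;print("axle dir",np.degrees(np.arctan2(a[1],a[0])))
for n,q in dict(tab=(388,210)).items(): print(n,at(*q,126))
z=W[...,2];sel=np.zeros_like(z,bool);sel[185:205,245:275]=1
sel&=(z>100)&(z<140);print("tabdepth",W[sel].mean(0),sel.sum())
# obstacles taller than 60 around the site
for h in (60,100,150):
    k=(z>h)&(z<900);n,l,st,ce=cv2.connectedComponentsWithStats(k.astype(np.uint8))
    for i in range(1,n):
        if st[i,4]>40:
            w=W[l==i];print(h,w.min(0).round(),w.max(0).round())
```

```text
[567.22565388  83.29021918  78.5       ] [615.53426995  78.33244073  84.        ] [584.84881121  36.23521142  84.        ] [600.19154058  57.28382608  84.        ] [639.59627265  28.77118729  71.        ]
len 52.09389688964327 41.989072000791126
-36.99184855802275
-38.26948539908154
axle dir 53.910991871942954
tab [602.65400199  56.973436   126.        ]
tabdepth [601.96732322  57.49911495 121.95056013] 65
60 [668. 327. 125.] [934. 481. 193.]
60 [ 807. -315.   60.] [ 896. -274.  198.]
60 [ 801. -400.   60.] [ 949. -286.  206.]
60 [ 803. -482.   60.] [ 956. -373.   99.]
60 [769.  75.  60.] [944. 236.  70.]
60 [ 771. -180.   60.] [888. -36. 179.]
60 [705. -34.  60.] [816.  96.  69.]
60 [538.  32.  61.] [624. 113. 126.]
60 [519. 197.  61.] [618. 289. 127.]
60 [ 503. -149.   60.] [589. -77. 128.]
60 [254. 153.  60.] [484. 370.  82.]
60 [ 224. -384.   60.] [431. -88. 377.]
60 [227. 216.  62.] [269. 241.  75.]
100 [668. 327. 125.] [934. 481. 193.]
100 [ 848. -315.  100.] [ 896. -288.  198.]
100 [ 841. -326.  100.] [ 890. -299.  206.]
100 [ 771. -180.  100.] [888. -36. 179.]
100 [595.  48. 102.] [610.  66. 126.]
100 [589. 215. 104.] [605. 234. 127.]
100 [ 568. -118.  100.] [580. -98. 128.]
100 [ 237. -384.  100.] [431. -97. 377.]
150 [802. 403. 150.] [924. 474. 193.]
150 [ 873. -315.  150.] [ 896. -298.  198.]
150 [ 867. -326.  150.] [ 890. -309.  206.]
150 [ 771. -162.  150.] [813. -36. 179.]
150 [ 254. -384.  150.] [ 430. -105.  377.]
```

The checks agree: upright spacing 52 mm, paddle radius 42 mm, tab top 126 mm. The pivot is at about (601,57) and the far direction is yaw ≈ -37°. Before moving I'll check the tall carton and arm region along the route.

Run:
```python
from h import *
for n in("top","scene"):
    W=world(np.load(n+"0.npy"),camera_info(n)).reshape(-1,3)
    print(n)
    for x in range(150,650,50):
        r=[]
        for y in range(-650,100,50):
            k=(abs(W[:,0]-x)<25)&(abs(W[:,1]-y)<25)&(W[:,2]<700)
            r.append(int(W[k,2].max()) if k.sum()>5 else -99)
        print(x,r)
```

```text
top
150 [-99, -99, -99, -99, -99, -99, -99, -99, -99, -99, -99, -99, -99, -99, -99]
200 [-99, -99, -99, -99, -99, -99, -99, -99, -99, -99, -99, 62, 3, 4, 3]
250 [-99, -99, -99, -99, -99, -99, -99, -99, -99, -99, -99, 210, 4, 156, 148]
300 [-99, -99, -99, 2, 3, -99, 263, -99, 354, 353, 265, 252, 6, 4, 3]
350 [-631, -99, -99, 2, 4, 191, 263, 374, 377, 354, 262, 4, 3, 5, 4]
400 [-636, -633, -636, 4, 3, 3, 3, 259, 299, 259, 256, 26, 27, 4, 4]
450 [-99, -99, -634, 3, 4, 4, 3, 3, 4, 244, 4, 25, 28, 5, 29]
500 [-99, -99, -99, 30, 32, 32, 4, 3, 15, 3, 80, 80, 3, 3, 4]
550 [-99, -99, -99, 21, 31, 37, 3, 13, 15, 3, 84, 127, 10, 3, 82]
600 [-99, -99, -99, 33, 34, 38, 37, 12, 15, 4, 86, 126, 14, 14, 126]
scene
150 [-99, -99, -99, -99, -99, -99, -99, -99, -99, -99, -99, -99, -99, -99, 347]
200 [-99, -99, -99, -99, -99, -99, -99, -99, -99, -99, -99, -99, -99, 418, 399]
250 [-99, -99, -99, -99, -99, -99, -99, -99, -99, -99, -99, -99, 453, 462, 396]
300 [-99, -99, -99, -99, -99, -99, -99, -99, 261, 350, 264, 215, 3, 3, 3]
350 [-99, -99, -99, -99, -99, -99, -99, -99, 374, 351, 261, 2, 3, 3, 3]
400 [-99, -99, -99, -99, -99, -99, -99, -99, 298, 258, 256, 26, 27, 2, 3]
450 [-99, -99, -99, -99, -99, -99, -99, -99, 2, 239, 3, 25, 26, 3, 28]
500 [-99, -99, -99, -99, -99, 0, 2, 2, 15, 3, 79, 81, 2, 2, 3]
550 [2, 35, 2, 0, 2, 35, 3, 11, 15, 3, 84, 126, 3, 3, 81]
600 [52, 67, 77, 33, 35, 38, 36, 11, 13, 2, 84, 125, 15, 13, 127]
```

Waypoints: straight up first, because the carton reaches about 377 mm. Then swing outward and over to the near side of the round tab.

Emit:
carry_out([
  {"dz":-0.05},
  {"dz":-0.1},
  {"dz":-0.15},
  {"dz":-0.2},
  {"dz":-0.22},
], grip=0)

```text
schema error: expected keys dx, dy, dz, twist
```

Emit:
carry_out([
  {"dx":0.287,"dy":-0.058},
  {"dx":0.287,"dy":-0.058},
  {"dx":0.287,"dy":-0.058},
  {"dx":0.287,"dy":-0.058},
  {"dx":0.287,"dy":-0.058},
])

```text
schema error: expected keys dx, dy, dz, twist
```

Emit:
carry_out([
  {"dx":0,"dy":0,"dz":-0.05,"twist":0},
  {"dx":0,"dy":0,"dz":-0.1,"twist":0},
  {"dx":0,"dy":0,"dz":-0.15,"twist":0},
  {"dx":0,"dy":0,"dz":-0.2,"twist":0},
  {"dx":0,"dy":0,"dz":-0.22,"twist":0},
], grip=0)

```text
t: 0.6
eef_pos: [194.8, -594.0, 439.7]
tcp_rot: [3.136, 0.001, 0.317]
ft_force: [0.0, -1.2, 0.1]
opening: 0.634
```

Emit:
carry_out([
  {"dx":0.05,"dy":-0.01,"dz":0,"twist":0},
  {"dx":0.1,"dy":-0.02,"dz":0,"twist":0},
  {"dx":0.145,"dy":-0.03,"dz":0,"twist":0},
  {"dx":0.19,"dy":-0.04,"dz":0,"twist":0},
  {"dx":0.24,"dy":-0.055,"dz":0,"twist":0},
])

```text
t: 1.1
eef_pos: [405.1, -467.1, 434.2]
tcp_rot: [-3.141, 0.0, 0.316]
ft_force: [0.5, -0.7, -0.2]
opening: 0.219
```

Emit:
carry_out([
  {"dx":0.145,"dy":-0.2025,"dz":0,"twist":0},
  {"dx":0.145,"dy":-0.2025,"dz":0,"twist":0},
  {"dx":0.145,"dy":-0.2025,"dz":0,"twist":0},
  {"dx":0.145,"dy":-0.2025,"dz":0,"twist":0},
  {"dx":0.145,"dy":-0.2025,"dz":0,"twist":0},
])

```text
t: 1.6
eef_pos: [478.7, -228.5, 434.5]
tcp_rot: [-3.141, 0.0, 0.317]
ft_force: [0.4, -0.8, 0.1]
opening: 0.004
```

Emit:
carry_out([
  {"dx":0.145,"dy":-0.2025,"dz":0,"twist":0},
  {"dx":0.145,"dy":-0.2025,"dz":0,"twist":0},
  {"dx":0.145,"dy":-0.2025,"dz":0,"twist":0},
  {"dx":0.145,"dy":-0.2025,"dz":0,"twist":0},
  {"dx":0.145,"dy":-0.2025,"dz":0,"twist":0},
])

```text
t: 2.1
eef_pos: [553.4, 9.2, 434.5]
tcp_rot: [3.142, 0.0, 0.317]
ft_force: [1.9, -0.9, 0.5]
opening: 0.005
```

Emit:
carry_out([
  {"dx":0.025,"dy":-0.03,"dz":0.02,"twist":-8},
  {"dx":0.0425,"dy":-0.0555,"dz":0.05,"twist":-16},
  {"dx":0.0425,"dy":-0.0555,"dz":0.09,"twist":-24},
  {"dx":0.0425,"dy":-0.0555,"dz":0.13,"twist":-32},
  {"dx":0.0425,"dy":-0.0555,"dz":0.17,"twist":-34.7},
])

```text
t: 2.6
eef_pos: [576.0, 73.5, 262.8]
tcp_rot: [-3.141, 0.0, 0.928]
ft_force: [0.6, -0.2, -0.0]
opening: 0.006
```

Run:
```python
from h import *
s=state();print(s["t"],s["eef_pos"],s["tcp_rot"],s["joints"])
c=camera_info("wrist");p,d=read_camera("wrist");print(c)
cv2.imwrite("pics/w1.png",p[:,:,::-1]);np.save("w1.npy",d)
```

```text
2.6 [575.96091465  73.47011163 262.83455326] [-3.14139378e+00  3.05034953e-04  9.28342757e-01] [ 1.31896314e-02  3.82400011e-01  1.60692156e+00 -1.31907083e-04
  1.15261470e+00  6.55696820e-01]
{'mtx': array([[293.31814879,   0.        , 278.72278976],
       [  0.        , 293.31814879, 211.49892595],
       [  0.        ,   0.        ,   1.        ]]), 'R': array([[ 8.00776279e-01, -5.98963560e-01, -6.64910298e-05],
       [-5.80189217e-01, -7.75703741e-01,  2.48322730e-01],
       [-1.48787844e-01, -1.98812375e-01, -9.68677355e-01]]), 't': array([-416.95343315,  352.04650968,  535.87136043])}
```

View pics/w1.png

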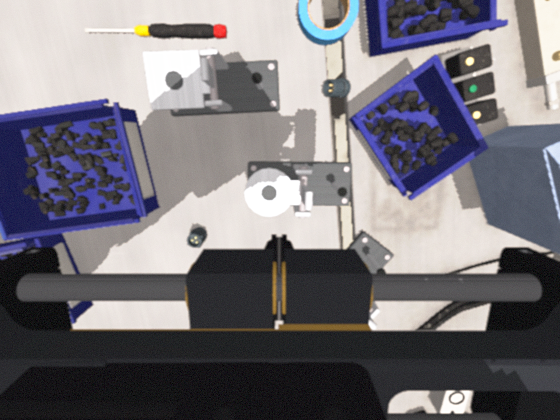

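The wrist picture shows the marker level in the image, boss at about (269,193), tab at about (303,193), stand parallel to the image rows. I'll cross-check the lateral position.

Run:
```python
from h import *
c=camera_info("wrist");W=world(np.load("w1.npy"),c);z=W[...,2]
for X in ([567.2,83.3,78.5],[601,57.3,126],[639.6,28.8,71]):print(pix(X,c))
e=np.array([.7965,-.6046]);n=np.array([.6046,.7965]);P=np.array([600.5,57.3])
for nm,(lo,hi) in dict(tab=(100,135),paddle=(70,84),base=(8,20)).items():
    k=np.zeros_like(z,bool);k[155:212,240:356]=1;k&=(z>lo)&(z<hi)
    q=W[k][:,:2]-P
    print(nm,k.sum(),"s",np.percentile(q@e,[2,50,98]).round(1),"n",np.percentile(q@n,[2,50,98]).round(1),np.percentile(W[k][:,2],[50,98]))
```

```text
[270.59074326 192.29037363]
[309.89885813 201.5483847 ]
[344.85915135 191.4344056 ]
tab 153 s [-4.2 -1.1  2.8] n [-9.7  0.3  9.4] [117.15329219 119.12606119]
paddle 2072 s [-71.3 -40.7  -0.3] n [-23.7   2.1  27.6] [72.19894355 76.00620462]
base 15 s [-55.8  42.5  47.2] n [-1.7  2.5 27.7] [14.73320412 19.75745685]
```

Aligned within about 2 mm. Descending in the corner between tab and paddle.

Emit:
carry_out([
  {"dx":0.002,"dy":0,"dz":0.04,"twist":0},
  {"dx":0.002,"dy":0,"dz":0.08,"twist":0},
  {"dx":0.002,"dy":0,"dz":0.12,"twist":0},
  {"dx":0.002,"dy":0,"dz":0.15,"twist":0},
  {"dx":0.002,"dy":0,"dz":0.166,"twist":0},
])

```text
t: 3.15
eef_pos: [577.0, 74.5, 96.8]
tcp_rot: [-3.139, 0.002, 0.921]
ft_force: [-0.0, -0.7, 0.4]
opening: 0.002
```

Emit:
carry_out([
  {"dx":0,"dy":0.006,"dz":0,"twist":0},
  {"dx":0,"dy":0.012,"dz":0,"twist":0},
  {"dx":0,"dy":0.018,"dz":0,"twist":0},
  {"dx":0,"dy":0.024,"dz":0,"twist":0},
  {"dx":0,"dy":0.03,"dz":0,"twist":0},
])

```text
t: 3.65
eef_pos: [602.0, 56.2, 99.4]
tcp_rot: [3.141, -0.001, 0.922]
ft_force: [-1.7, 1.1, -1.0]
opening: 0.007
```

Emit:
carry_out([
  {"dx":0,"dy":0.006,"dz":0.001,"twist":0},
  {"dx":0,"dy":0.012,"dz":0.002,"twist":0},
  {"dx":0,"dy":0.018,"dz":0.003,"twist":0},
  {"dx":0,"dy":0.023,"dz":0.003,"twist":0},
  {"dx":0,"dy":0.026,"dz":0.003,"twist":0},
])

```text
t: 4.15
eef_pos: [622.7, 40.4, 95.6]
tcp_rot: [3.141, -0.0, 0.922]
ft_force: [-1.4, 0.7, -0.0]
opening: 0.008
```

Run:
```python
from h import *
s=state();print(s["t"],s["eef_pos"],s["ft_force"])
p,d=read_camera("scene");np.save("s1.npy",d)
a=cv2.resize(p[120:350,130:410,::-1],None,fx=2.8,fy=2.5);cv2.imwrite("pics/s1.png",a)
```

```text
4.15 [622.68105063  40.41641073  95.55240995] [-1.40373949  0.72564899 -0.04762558]
```

View pics/s1.png

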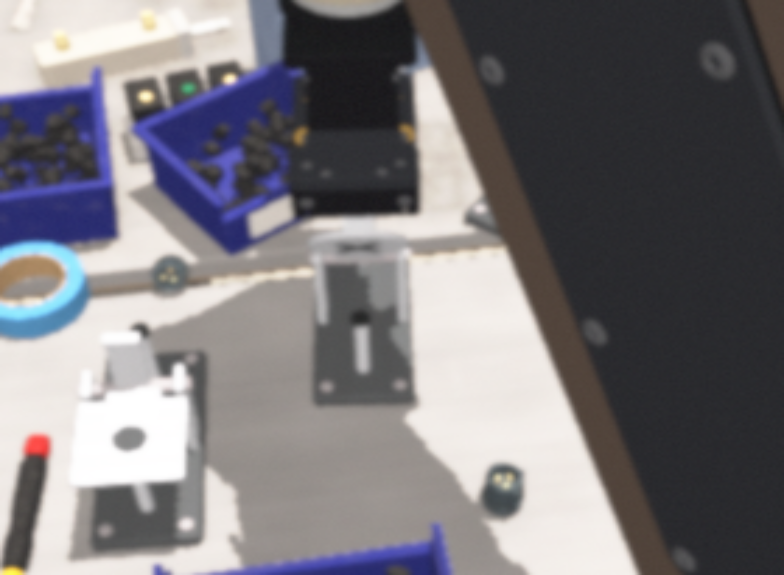

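The paddle has swung up to about 60° (cross underside visible at (360,245) in the crop) and the stand is in place. Now up and over to the near side.

Emit:
carry_out([
  {"dx":0,"dy":-0.006,"dz":-0.03,"twist":0},
  {"dx":0,"dy":-0.006,"dz":-0.075,"twist":0},
  {"dx":0,"dy":-0.015,"dz":-0.1,"twist":0},
  {"dx":0,"dy":-0.06,"dz":-0.1,"twist":0},
  {"dx":0,"dy":-0.105,"dz":-0.1,"twist":0},
])

```text
t: 4.7
eef_pos: [538.0, 104.4, 196.3]
tcp_rot: [3.14, -0.001, 0.921]
ft_force: [-0.2, 0.5, -0.0]
opening: 0.006
```

Emit:
carry_out([
  {"dx":0,"dy":-0.008,"dz":0,"twist":0},
  {"dx":0,"dy":-0.008,"dz":0.03,"twist":0},
  {"dx":0,"dy":-0.008,"dz":0.06,"twist":0},
  {"dx":0,"dy":-0.008,"dz":0.08,"twist":0},
  {"dx":0,"dy":-0.008,"dz":0.08,"twist":0},
])

```text
t: 5.2
eef_pos: [531.5, 108.7, 113.5]
tcp_rot: [-3.139, 0.003, 0.922]
ft_force: [-0.3, 0.2, 1.1]
opening: 0.004
```

Emit:
carry_out([
  {"dx":0,"dy":0.01,"dz":0,"twist":0},
  {"dx":0,"dy":0.02,"dz":0,"twist":0},
  {"dx":0,"dy":0.03,"dz":0,"twist":0},
  {"dx":0,"dy":0.038,"dz":0,"twist":0},
  {"dx":0,"dy":0.046,"dz":0,"twist":0},
])

```text
t: 5.7
eef_pos: [569.5, 80.6, 116.0]
tcp_rot: [3.141, -0.0, 0.922]
ft_force: [-0.2, 0.4, 0.6]
opening: 0.007
```

Emit:
carry_out([
  {"dx":0,"dy":0.008,"dz":0,"twist":0},
  {"dx":0,"dy":0.016,"dz":0,"twist":0},
  {"dx":0,"dy":0.024,"dz":0,"twist":0},
  {"dx":0,"dy":0.032,"dz":0,"twist":0},
  {"dx":0,"dy":0.04,"dz":0,"twist":0},
])

```text
t: 6.2
eef_pos: [601.1, 56.7, 115.5]
tcp_rot: [-3.141, 0.0, 0.922]
ft_force: [-0.5, 1.4, 0.6]
opening: 0.004
```

Emit:
carry_out([
  {"dx":0,"dy":0.006,"dz":0,"twist":0},
  {"dx":0,"dy":0.012,"dz":0.002,"twist":0},
  {"dx":0,"dy":0.017,"dz":0.005,"twist":0},
  {"dx":0,"dy":0.022,"dz":0.008,"twist":0},
  {"dx":0,"dy":0.026,"dz":0.012,"twist":0},
])

```text
t: 6.7
eef_pos: [621.7, 41.2, 103.3]
tcp_rot: [3.141, -0.0, 0.922]
ft_force: [0.8, 0.5, 0.3]
opening: 0.003
```

Emit:
carry_out([
  {"dx":0,"dy":0.003,"dz":0.004,"twist":0},
  {"dx":0,"dy":0.005,"dz":0.008,"twist":0},
  {"dx":0,"dy":0.007,"dz":0.012,"twist":0},
  {"dx":0,"dy":0.008,"dz":0.016,"twist":0},
  {"dx":0,"dy":0.009,"dz":0.019,"twist":0},
])

```text
t: 7.2
eef_pos: [628.5, 36.0, 84.2]
tcp_rot: [-3.141, 0.0, 0.922]
ft_force: [0.3, 0.3, 1.2]
opening: 0.005
```

Emit:
carry_out([
  {"dx":0,"dy":0.001,"dz":0.001,"twist":0},
  {"dx":0,"dy":0.002,"dz":0.002,"twist":0},
  {"dx":0,"dy":0.003,"dz":0.003,"twist":0},
  {"dx":0,"dy":0.003,"dz":0.004,"twist":0},
  {"dx":0,"dy":0.003,"dz":0.005,"twist":0},
])

```text
t: 7.7
eef_pos: [631.1, 34.1, 79.7]
tcp_rot: [3.141, -0.0, 0.922]
ft_force: [0.4, 0.2, 0.7]
opening: 0.002
```

Emit:
carry_out([
  {"dx":0,"dy":0,"dz":0.0005,"twist":0},
  {"dx":0,"dy":0,"dz":0.001,"twist":0},
  {"dx":0,"dy":0,"dz":0.001,"twist":0},
])

```text
t: 8.0
eef_pos: [630.9, 34.2, 78.6]
tcp_rot: [-3.142, 0.0, 0.922]
ft_force: [0.3, -0.5, 0.3]
opening: 0.004
```

Emit:
carry_out([
  {"dx":0,"dy":0,"dz":0.0005,"twist":0},
  {"dx":0,"dy":0,"dz":0.0005,"twist":0},
  {"dx":0,"dy":0,"dz":0.0005,"twist":0},
])

```text
t: 8.3
eef_pos: [630.9, 34.2, 78.1]
tcp_rot: [-3.141, 0.0, 0.922]
ft_force: [0.4, 0.6, 0.5]
opening: 0.007
```

Emit:
carry_out([
  {"dx":0,"dy":0,"dz":0.0005,"twist":0},
  {"dx":0,"dy":0,"dz":0.0005,"twist":0},
])

```text
t: 8.5
eef_pos: [630.9, 34.1, 77.8]
tcp_rot: [3.141, 0.0, 0.922]
ft_force: [-1.8, -0.2, 2.7]
opening: 0.006
```

Emit:
carry_out([
  {"dx":0,"dy":0,"dz":0.0005,"twist":0},
  {"dx":0,"dy":0,"dz":0.0005,"twist":0},
])

```text
t: 8.7
eef_pos: [631.0, 34.2, 77.7]
tcp_rot: [3.141, -0.0, 0.922]
ft_force: [-2.0, 0.5, 7.3]
opening: 0.01
```

Run:
```python
from h import *
s=state();print(s["t"],s["eef_pos"],s["ft_force"])
p,d=read_camera("scene");np.save("s2.npy",d)
a=cv2.resize(p[120:350,130:410,::-1],None,fx=2.8,fy=2.5);cv2.imwrite("pics/s2.png",a)
```

```text
8.7 [630.97283954  34.16734187  77.70685454] [-2.04342736  0.47239062  7.2936391 ]
```

View pics/s2.png

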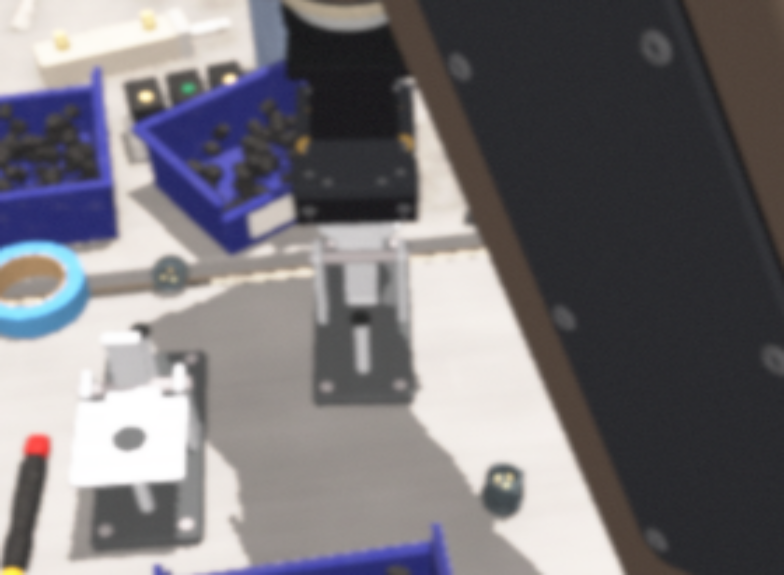

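Contact force rose to 7 N at z≈77.7, the height of the lying paddle, so it has met its stop. The tab hangs below the axle at (360,280). Lifting off.

Emit:
carry_out([
  {"dx":0,"dy":0,"dz":-0.02,"twist":0},
  {"dx":0,"dy":0,"dz":-0.065,"twist":0},
  {"dx":0,"dy":0,"dz":-0.11,"twist":0},
  {"dx":0,"dy":0,"dz":-0.155,"twist":0},
  {"dx":0,"dy":0,"dz":-0.2,"twist":0},
])

```text
t: 9.25
eef_pos: [630.6, 34.2, 278.9]
tcp_rot: [3.142, 0.0, 0.922]
ft_force: [0.2, 0.5, 0.1]
opening: 0.006
```

Emit:
carry_out([
  {"dx":-0.045,"dy":-0.01,"dz":0,"twist":0},
  {"dx":-0.09,"dy":-0.02,"dz":0,"twist":0},
  {"dx":-0.13,"dy":-0.03,"dz":0,"twist":0},
  {"dx":-0.13,"dy":-0.03,"dz":0,"twist":0},
])

```text
t: 9.65
eef_pos: [525.7, -53.3, 277.6]
tcp_rot: [3.142, 0.001, 0.92]
ft_force: [1.8, -0.4, 0.4]
opening: 0.006
```

Run:
```python
from h import *
s=state();print(s["t"],s["eef_pos"],s["ft_force"])
e=np.array([.7965,-.6046]);n=np.array([.6046,.7965]);P=np.array([600.5,57.3])
c=camera_info("wrist");p,d=read_camera("wrist");W=world(d,c)
cv2.imwrite("pics/w2.png",p[:,:,::-1])
for nm in("wrist","scene"):
    if nm=="scene": c=camera_info(nm);p,d=read_camera(nm);W=world(d,c)
    q=W[...,:2]-P;S=q@e;N=q@n;z=W[...,2]
    k=(abs(N)<20)&(z>60)&(z<150)&(abs(S)<90)
    for a,b in((-80,-15),(15,30),(30,45),(45,60),(60,75)):
        m=k&(S>a)&(S<b);print(nm,a,b,m.sum(),np.median(z[m]) if m.any() else None, )
    m=k&(abs(S)<80)&(S>12);print("S range",np.percentile(S[m],[2,98]))
    m=(z>7)&(z<17)&(abs(S)<90)&(abs(N)<45);print("base S,N",np.percentile(S[m],[3,97]),np.percentile(N[m],[3,97]))
```

```text
9.65 [525.67117077 -53.25375486 277.59476938] [ 1.80600657 -0.35567844  0.37355948]
wrist -80 -15 88 70.02433346953448
wrist 15 30 458 76.23529581790918
wrist 30 45 468 76.47712131309862
wrist 45 60 473 76.43035224502742
wrist 60 75 275 76.18470794741373
S range [13.32567696 68.47063699]
base S,N [-72.4371514   64.21966886] [-29.66993477  30.80967998]
scene -80 -15 46 70.34759477980555
scene 15 30 141 76.8537275909208
scene 30 45 143 77.00499244667293
scene 45 60 130 77.05402638796977
scene 60 75 76 76.5756516361246
S range [13.47709153 68.5232157 ]
base S,N [-74.44709929  46.78957403] [-29.02240345  31.3120402 ]
```

View pics/w2.png

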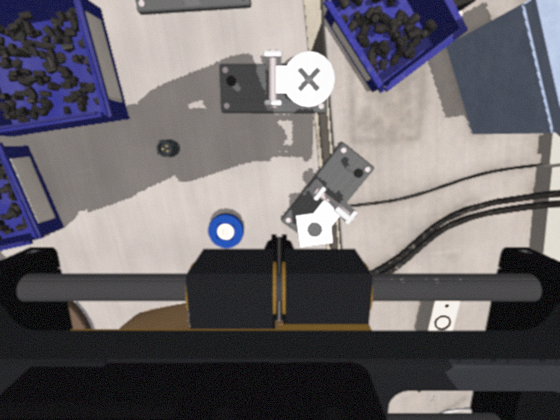

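The wrist picture shows the round paddle at (309,79) on the far side with its cross up. It is level at 76–77 mm along its whole length, and the stand is still in place. The diamond at (315,230) is untouched and the arm is clear.

```bash
python3 -c "
from cell import *
print(job_done())"
```

```text
the job is handed in; nothing more can be done
None
```

The round marker's paddle is flipped over and lies fully down on the far side of its stand, cross face up. I handed the job in at about 9.7 s, well under the 43 s limit.

- **How it was done:** With the fingers shut, I pushed the thumb tab until the paddle stood at about 60°. I then went over to the near side and pushed the paddle past upright. Last, I pressed it down onto its rest, and the contact force peaked at about 7 N. The paddle was never gripped.
- **Paddle check:** Both cameras' depth readings put the paddle face at one height along its whole length, within about 0.5 mm, at 76–77 mm above the bench. The expected height is 77.5 mm, and the difference is within calibration.
- **Stand check:** It shows no movement beyond the 2 mm or so I could measure. Its far end was partly hidden by the paddle, so I judged it from the near end and the sides.
- **Other things:** The diamond marker, the tin and one connector looked undisturbed in the last wrist picture. The square marker and the other connector were out of its frame and last seen undisturbed in the scene picture taken just before lifting off.
- **Disagreements:** None of the checks failed or disagreed.

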